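# Weigh two specimen cups against each other

### The arm

A 7-joint arm with a two-finger parallel gripper is mounted at the origin on a cart in front of the work surface, level with it; the furniture and walls round the work are solid. World frame = base frame: x ahead of the robot, y to its left, z up, the work surface at z = 0. Lengths are in m, angles in degrees, forces in N, time in s.
With the tool pointing down it reaches from about 0.425 to 0.875 m from the base axis. Payload 4.7 kg.
Tool frame: the origin (TCP) lies at the very end of the fingers, on their centre line; the grasp point (between the pads) lies 19 mm behind it; y points along the fingers, z is the direction in which the jaws open and shut, and the axes are right-handed (so a half turn about y gives the same grasp; the last joint's range is limited). The gripper opens to 87 mm and grips with 3 to 60 N. Pads are 19 mm wide; open, the fingers measure 117 mm over their backs; the gripper's body (75 mm by 190 mm) begins 51 mm behind the grasp point.
Start: joints at [-66.457, 18.392, -4.016, 83.108, 1.295, 78.541, -3.26], TCP at [0.251, 0.6, 0.223] pointing down, gripper open.
Joint ranges: [-163.93, 163.93], [-17.29, 119.83], [-79.2, 71.16], [3.27, 140.29], [-89.18, 269.18], [5.43, 117.66], [-154.24, 154.24]. Speed limits (degrees/s): [147.25, 147.25, 180, 180, 180, 180, 180].

### API

Orientations are given as [roll, pitch, yaw] about the fixed x, y, z axes, in that order (R = Rz(yaw) Ry(pitch) Rx(roll)).
In Python, from cell import env gives the robot as it stands.
- The arm moves only by the shell command python3 -m pendant 'ROWS' [FORCE]. ROWS is JSON, one flat list of numbers, 7 for each row, row after row: the shift along the world's x, y, z in units of 40 mm (1.0 is 40 mm), then the turn, a rotation vector about the world's x, y, z in units of 10 degrees (1.0 is 10 degrees), then the finger opening in mm, from 0 to 87. In form: [x, y, z, wx, wy, wz, jaw, x, y, z, wx, wy, wz, jaw, ...]. A call has 1 to 10 rows; each row shifts and turns the commanded pose from where the row before left it; what a row does not reach is not made up. A row lasts 1/8 s, in which the tool goes at most 62.5 mm and 10.7 degrees, less where a joint would pass 70% of its speed; a pose out of reach is approached as far as the arm can. A call is refused whole if a number of a shift passes 1 or a number of a turn 1, either way. A call with a gripper value outside its range is refused whole. The fingers move at their own pace and stop on an object; FORCE is the grip in N (left out, the last holds). Time passes only in rows, so rows that do not move let the fingers close. It gives the time, the measured TCP pose, the force and the opening at its end, in the units of the state.
- env.get_obs(): the state, without advancing time (a new reading comes with each control period).
- env.read_camera(name): name is "scene" or "side" or "wrist"; returns a dict with "image" (384x512x3 uint8, red, green, blue), "fx", "fy", "cx", "cy" (pixels), "cam_to_world" (4x4, takes a point from camera to world coordinates). Camera axes: x right, y up, looking along -z (the intrinsics and any distortion apply to the point x, -y, -z); pixel columns grow to the right and rows downward; lengths in m; the calibration is good to about 2 mm. A picture is of the moment at which its call begins. There is no depth.
- env.sign_off(): hands the job in, once; it reports no verdict.
The state is a dict: "time_s": time; "qpos": joint angles; "joint_velocities": joint speeds; "effort": joint torques, N m; "tool_pos": TCP position; "tool_rot": TCP orientation; "force": force on the tool from outside, world axes, zero at the start; "wrist_torque": the same for the moment, N m; "grip_width": finger opening in m.
Only numpy, scipy, OpenCV 4.12 (cv2) and the standard library are available. Lean on these libraries where they do the work, as an engineer would, in place of code of your own. Each camera call takes 0.05 s, during which the arm holds its last target.

### The job

The two white lidded specimen cups in the slanted rack were filled differently. Stand them upright on the opposite pans of the balance, one on each, and let go to see which is heavier; then set the heavier cup upright in the shallow steel tray and leave the lighter one standing on its pan (if the beam shows no clear difference, either may go). Set the cups down without dropping them or tipping them over, and leave the petri dish and the timer alone.

Things in the scene. Friction and masses are not known exactly. Their poses are not given: they have to be found in the camera images.
- cup_1: white lidded specimen cup, 63 mm across its lid and 81 mm tall: body 56 mm in diameter, lid 63 mm in diameter over the top 13 mm. Origin: centre of its underside; z: its axis, towards the lid. The two cups look the same but are filled differently (each 130 to 310 g, contents do not move). It starts in one bay of the slanted rack, its lid leaning 30 degrees from vertical towards the rack's front.
- cup_2: white lidded specimen cup, 63 mm across its lid and 81 mm tall: body 56 mm in diameter, lid 63 mm in diameter over the top 13 mm. Origin: centre of its underside; z: its axis, towards the lid. The two cups look the same but are filled differently (each 130 to 310 g, contents do not move). It starts in one bay of the slanted rack, its lid leaning 30 degrees from vertical towards the rack's front.
- rack: fixed aluminium rack, 95 x 204 mm, 70 mm high; origin: centre of its underside, front: its -x side. Two bays at (0, +-60, 36) mm (the cup's underside centre), leaning 30 degrees towards -x. A cup leans on a front wall reaching 42 mm up it (along its axis), between side ribs 63 mm apart, 24 mm high; the back is open and a cup leaves along its own axis
- balance: fixed grey equal-arm balance with two round steel pans that stay level; base 85 x 150 mm, 225 mm long over beam and 306 mm over the pans, upright scale plate in the middle up to 120 mm high. Origin: centre of its underside; beam along its y axis, pan centres at y = +105 mm (pan_a) and -105 mm (pan_b)
- pan_a_top (a point): centre of the upper face of pan a (96 mm across, a rim 4 mm high, flat inside to 43 mm radius) where a cup stands; 79 mm above the worktop when the beam is level; it moves up and down with the beam by up to 10.5 mm either way, the load's place on the pan makes no difference
- pan_b_top (a point): the same for pan b, on the other end of the beam: it rises as pan a sinks
- beam (a joint): angle of the balance beam, 0 level (also when empty), positive: pan a down, negative: pan b down; stops at +0.1 and -0.1 rad. It swings freely, lightly damped, and tips over to a stop within about 3 s when the loads differ by 5 percent or more
- tray_in (a point): centre of the inner floor of the fixed shallow square steel tray, 150 x 150 mm outside, walls 4 mm thick and 12 mm high; floor 4 mm above the worktop
- petri: white petri dish, 61 mm across, 13 mm high, a bystander; origin: centre of its underside
- timer_1: white kitchen-type lab timer, 66 x 66 x 19 mm, a bystander; origin: centre of its underside
Things that resemble listed ones, but are neither listed nor needed, are in the scene too. Leave any black look-alike of the cup_2 alone.

How it is judged (in metres and radians):
On the way:
1. both cups stand upright on opposite pans of the balance, released and at rest, for a second (contact force between the fingers and cup_1 below 0.1 N and linear speed of each of cup_1, cup_2 below 0.03 m/s and contact force between the fingers and cup_2 below 0.1 N and ((distance between cup_1 and pan_a_top below 0.022 m and angle between each of cup_1, cup_2's own z axis and vertical below 0.12 rad and distance between cup_2 and pan_b_top below 0.022 m) or (distance between cup_1 and pan_b_top below 0.022 m and angle between each of cup_1, cup_2's own z axis and vertical below 0.12 rad and distance between cup_2 and pan_a_top below 0.022 m))), for 1 s.
At the end, for the whole second after the job is handed in: The heavier cup (either one, if their weights differ by less than 5 percent) stands upright (within 7 degrees) on the floor of the steel tray; the other stands upright on a pan of the balance, within 22 mm of the pan's centre; both are released and at rest (contact force between the fingers and cup_1 below 0.1 N and linear speed of each of cup_1, cup_2 below 0.03 m/s and contact force between the fingers and cup_2 below 0.1 N and ((horizontal distance between cup_1 and tray_in below 0.065 m and z of cup_1 in the frame of tray_in between -0.006 and 0.006 m and angle between cup_1's own z axis and vertical below 0.12 rad and ((distance between cup_2 and pan_a_top below 0.022 m and angle between cup_2's own z axis and vertical below 0.12 rad) or (distance between cup_2 and pan_b_top below 0.022 m and angle between cup_2's own z axis and vertical below 0.12 rad)) and contact force between cup_1 and anything else above 2.05 N) or (horizontal distance between cup_2 and tray_in below 0.065 m and z of cup_2 in the frame of tray_in between -0.006 and 0.006 m and angle between cup_2's own z axis and vertical below 0.12 rad and ((distance between cup_1 and pan_a_top below 0.022 m and angle between cup_1's own z axis and vertical below 0.12 rad) or (distance between cup_1 and pan_b_top below 0.022 m and angle between cup_1's own z axis and vertical below 0.12 rad)) and contact force between cup_1 and anything else below 2.266 N))); the robot touches nothing.
It fails at once if a cup is tipped over (more than 69 degrees from upright) (angle between any of cup_1, cup_2's own z axis and vertical above 1.2 rad).
It fails at once if a cup is dropped (falls out of the fingers faster than 0.7 m/s, a drop of about 25 mm) ((contact force between the fingers and cup_1 below 0.05 N and linear speed of cup_1 above 0.7 m/s) or (contact force between the fingers and cup_2 below 0.05 N and linear speed of cup_2 above 0.7 m/s)).
It fails at once if the petri dish or the timer is moved by more than 30 mm (distance of any of petri, timer_1 from where it was at the start of the episode above 0.03 m).
It also fails if it takes over 72 s, if anything falls off the work surface, if the arm or the gripper's body presses on something with over 40 N, if the wrist force passes 120 N, or if a joint passes its speed limit or range.

## Working session

There is one attempt and no reset: what is moved stays moved. The work goes in short steps, Python scripts to look and compute and a shell command to move; the robot and the scene stay as the last step left them, time stands still between calls to the robot, and variables do not carry over. Pictures are saved under pics/ and viewed, and the job is handed in when it is done.

```bash
ls; mkdir -p pics; python3 - <<'E'
from cell import env
import cv2,numpy as np
print(env.get_obs())
for n in ["scene","side","wrist"]:
    c=env.read_camera(n); cv2.imwrite(f"pics/{n}0.png",c["image"][:,:,::-1]); np.save(f"pics/{n}0.npy",c["cam_to_world"])
    print(n,c["fx"],c["fy"],c["cx"],c["cy"],[k for k in c],np.round(c["cam_to_world"],3).tolist())
E
```

```text
pics
{'time_s': 0.0, 'qpos': array([-66.45799588,  18.43929704,  -4.01586041,  83.17630841,
         1.29403221,  78.54142303,  -3.2595433 ]), 'joint_velocities': array([ 0.02104872,  0.04345425,  0.01489582,  0.10446743,  0.01699468,
       -0.0387384 , -0.04884724]), 'effort': array([-2.05126685e-05, -4.91289961e+01, -4.03777175e-01, -3.12537432e+01,
       -6.38970709e-02,  4.34494636e-02,  1.78511141e-04]), 'tool_pos': array([0.2510143 , 0.59895751, 0.22144655]), 'tool_rot': array([-9.01118341e+01, -4.81818456e-03, -2.27316430e+01]), 'force': array([-0.29643577,  1.57245724, -0.37476344]), 'wrist_torque': array([0.01048861, 0.02972322, 0.01484219]), 'grip_width': 0.08696868394775185}
scene 405.6620839182201 405.6620839182201 258.2868180248789 191.31252825620683 ['image', 'fx', 'fy', 'cx', 'cy', 'cam_to_world'] [[0.967, 0.197, -0.16, 0.334], [-0.254, 0.719, -0.647, -0.73], [-0.013, 0.666, 0.745, 1.035], [0.0, 0.0, 0.0, 1.0]]
side 407.90141390966943 407.90141390966943 264.5295751106573 196.9997222031382 ['image', 'fx', 'fy', 'cx', 'cy', 'cam_to_world'] [[0.983, 0.083, -0.165, 0.276], [-0.184, 0.369, -0.911, -1.14], [-0.015, 0.926, 0.378, 0.614], [0.0, 0.0, 0.0, 1.0]]
wrist 341.12263942776275 341.12263942776275 257.4996941292737 192.02261038324565 ['image', 'fx', 'fy', 'cx', 'cy', 'cam_to_world'] [[0.387, -0.88, -0.274, 0.175], [0.922, 0.369, 0.117, 0.632], [-0.002, -0.298, 0.954, 0.385], [0.0, 0.0, 0.0, 1.0]]
```

View pics/scene0.png

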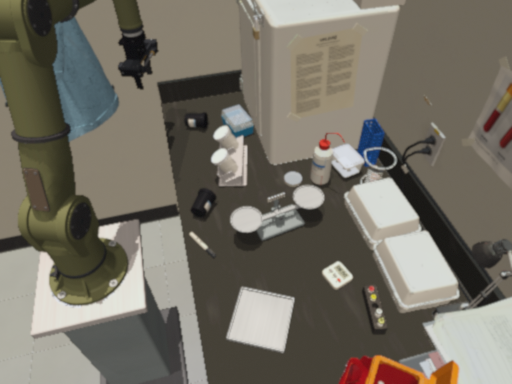

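View pics/side0.png

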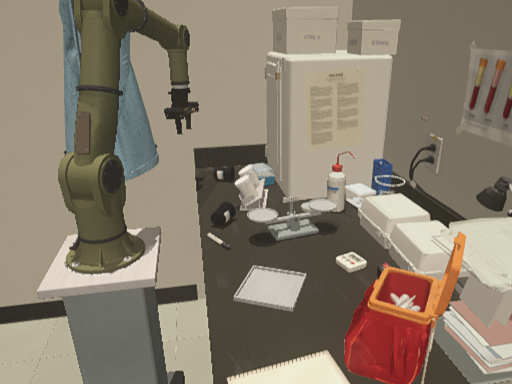

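View pics/wrist0.png

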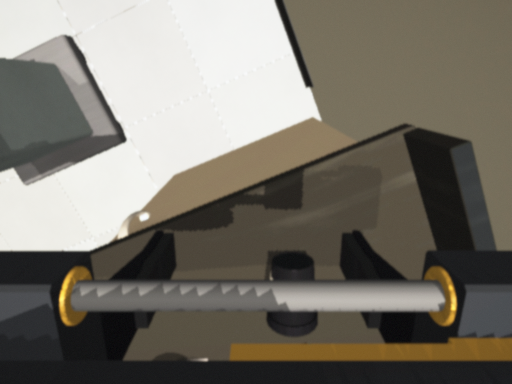

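```bash
cat > h.py <<'E'
import cv2,numpy as np
from scipy.spatial.transform import Rotation as Ro
def P(c,p):
    M=c["cam_to_world"]; q=M[:3,:3].T@(np.asarray(p,float)-M[:3,3])
    return np.array([c["cx"]+c["fx"]*q[0]/-q[2], c["cy"]+c["fy"]*-q[1]/-q[2]])
def ray(c,u,v):
    M=c["cam_to_world"]; d=np.array([(u-c["cx"])/c["fx"],-(v-c["cy"])/c["fy"],-1.]); return M[:3,3],M[:3,:3]@d
def onz(c,u,v,z):
    o,d=ray(c,u,v); return o+d*(z-o[2])/d[2]
def crop(c,x0,y0,x1,y1,s,fn):
    cv2.imwrite(fn,cv2.resize(c["image"][y0:y1,x0:x1,::-1],None,fx=s,fy=s,interpolation=cv2.INTER_CUBIC))
def tri(cs,uvs):
    A=np.zeros((3,3));b=np.zeros(3)
    for c,(u,v) in zip(cs,uvs):
        o,d=ray(c,u,v);d=d/np.linalg.norm(d);Q=np.eye(3)-np.outer(d,d);A+=Q;b+=Q@o
    return np.linalg.solve(A,b)
E
python3 - <<'E'
from cell import env
from h import *
a=env.read_camera("scene");b=env.read_camera("side")
crop(a,160,90,340,250,4.4,"pics/s1.png");crop(b,190,150,350,260,5,"pics/d1.png")
for p in [(0,0,0),(.4,0,0),(.4,.4,0),(.4,-.4,0)]: print(P(a,p),P(b,p))
E
```

```text
[ 89.71214864 269.98549658] [107.15691135 253.71442395]
[223.41301644 240.47403498] [239.43099723 240.31964806]
[202.19372931 154.9763998 ] [226.80772304 194.3831809 ]
[255.66536041 370.42652212] [261.98369961 322.38959725]
```

View pics/s1.png

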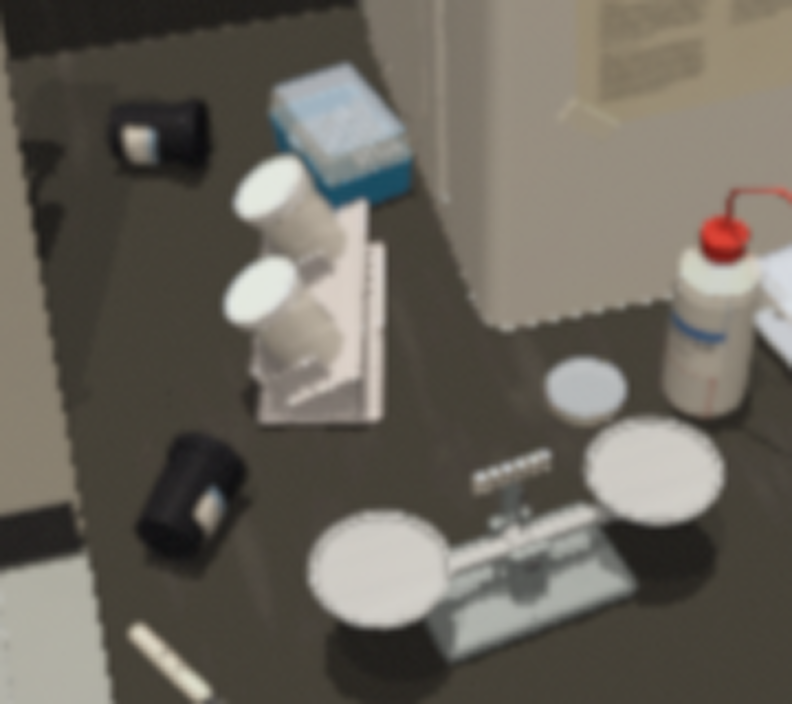

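View pics/d1.png

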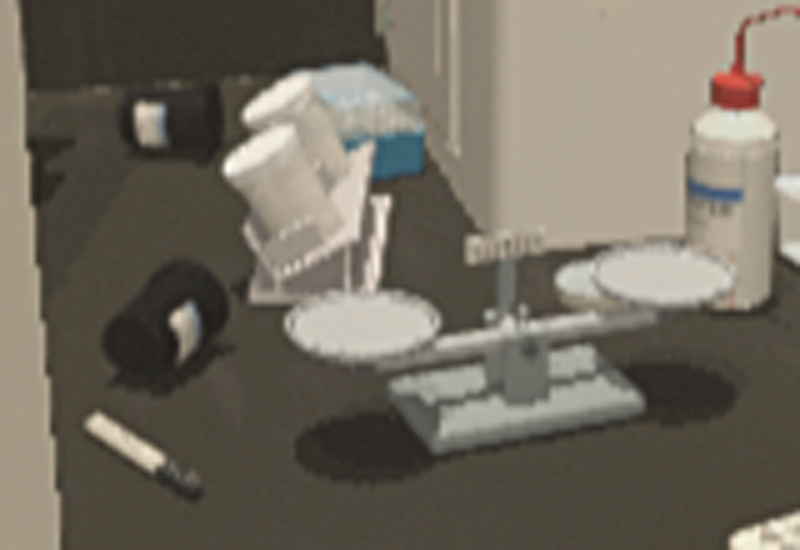

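```bash
python3 - <<'E'
from cell import env
from h import *
a=env.read_camera("scene");b=env.read_camera("side")
def s(u,v): return 160+u/4.4,90+v/4.4
def d(u,v): return 190+u/5,150+v/5
for n,z,pa,pb in [("lid1",.106,s(271,190),d(278,98)),("lid2",.106,s(261,291),d(260,152)),("panL",.083,s(380,568),d(362,325)),("panR",.083,s(653,470),d(664,274)),("petri",.013,s(586,386),None)]:
    print(n,onz(a,*pa,z).round(4),end=' ')
    if pb: print(onz(b,*pb,z).round(4),tri([a,b],[pa,pb]).round(4))
# rack corners
for q in [(258,420),(382,418)]: print("rackfront",onz(a,*s(*q),0).round(4))
for q in [(250,298),(370,293)]: print("rack side",onz(b,*d(*q),0).round(4))
crop(a,220,270,350,370,6,"pics/s2.png");crop(b,220,250,380,320,5,"pics/d2.png")
# bright masks
for nm,c in (("a",a),("b",b)):
    g=c["image"].min(2); _,m=cv2.threshold(g,150,255,0)
    n,l,st,ce=cv2.connectedComponentsWithStats(m)
    for i in range(1,n):
        if st[i,4]>60 and 180<ce[i][0]<380 and 100<ce[i][1]<350: print(nm,st[i],ce[i].round(1))
E
```

```text
lid1 [0.4778 0.3773 0.106 ] [0.4777 0.3811 0.106 ] [0.4772 0.3749 0.108 ]
lid2 [0.4475 0.2634 0.106 ] [0.447  0.2597 0.106 ] [0.4478 0.2658 0.1038]
panL [ 0.4757 -0.0009  0.083 ] [ 0.4744 -0.005   0.083 ] [0.4759 0.0014 0.08  ]
panR [0.6822 0.0334 0.083 ] [0.6817 0.0308 0.083 ] [0.683  0.0348 0.0812]
petri [0.6861 0.1867 0.013 ] rackfront [0.4298 0.2316 0.    ]
rackfront [0.5248 0.2077 0.    ]
rack side [0.4327 0.2374 0.    ]
rack side [0.5213 0.2271 0.    ]
a [224 106  26  21 341] [236.6 115.7]
a [214 126  16  14 165] [221.5 132.4]
a [211 136  36  49 755] [233.6 157.8]
a [314 143  50  34 863] [342.3 158.2]
a [285 172  17  13 172] [292.7 177.7]
a [294 186  30  22 537] [308.3 196.6]
a [231 205  64  27 807] [252.9 217.7]
a [264 218  37  19 240] [280.9 226.8]
a [190 233  17  16  71] [198.1 240.3]
a [323 261  30  27 428] [336.5 274.5]
a [ 227  288   67   63 3042] [261.1 318.8]
b [339 153  18  18  62] [344.1 160.2]
b [235 163  39  40 658] [253.8 178.5]
b [329 172  17  10 133] [336.3 176. ]
b [247 189  31  32 346] [262.2 212. ]
b [301 192  37  19 333] [321.5 203.8]
b [278 226  39  11 130] [296. 231.]
b [336 252  30  17 272] [350.5 260.2]
b [ 234  266   72   42 1820] [271.1 287.3]
b [ 158  298   55   86 3530] [186.8 340.2]
```

View pics/s2.png

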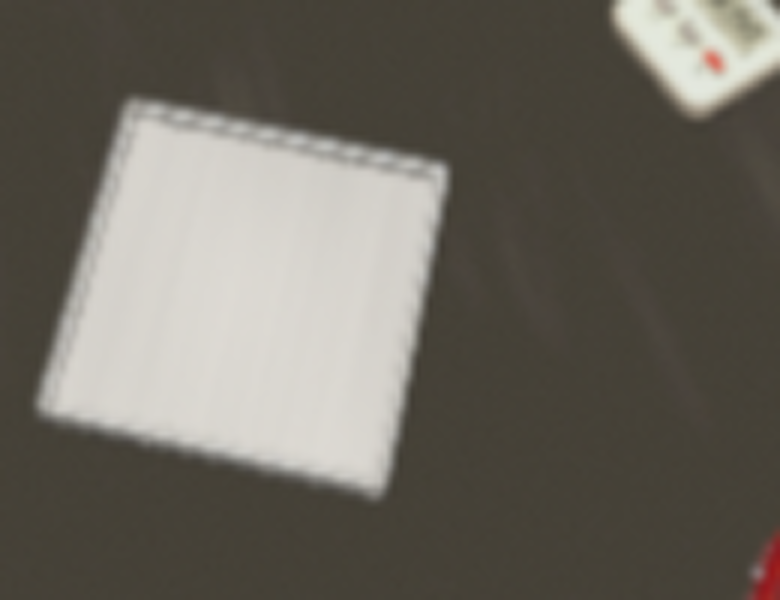

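```bash
python3 - <<'E'
from cell import env
from h import *
a=env.read_camera("scene");b=env.read_camera("side")
for nm,c,bx in (("a",a,(205,120,250,190)),("b",b,(228,160,275,210))):
    x0,y0,x1,y1=bx
    g=cv2.resize(c["image"][y0:y1,x0:x1].min(2),None,fx=8,fy=8,interpolation=cv2.INTER_CUBIC)
    for t in (170,180,190,200):
        m=((g>t)*255).astype(np.uint8)
        cs,_=cv2.findContours(m,0,1)
        for k in cs:
            if cv2.contourArea(k)>2500:
                e=cv2.fitEllipse(k); u,v=x0+e[0][0]/8-.44,y0+e[0][1]/8-.44
                print(nm,t,round(u,1),round(v,1),np.round(np.array(e[1])/8,1),round(e[2]),onz(c,u,v,.106).round(4))
for c in (a,b):
    m=((c["image"].min(2)>150)*255).astype(np.uint8)
    n,l,st,ce=cv2.connectedComponentsWithStats(m)
    for i in range(1,n):
        if st[i,4]>1500 and 180<ce[i][0]<320 and 250<ce[i][1]<320:
            k,_=cv2.findContours((l==i).astype(np.uint8),0,1)
            q=cv2.approxPolyDP(k[0],6,True)[:,0]; w=np.array([onz(c,*x,.012) for x in q]); print("tray",q.tolist(),w.round(3).tolist(),w.mean(0).round(4))
# overlay
r=np.array([.5017,.3099]);ex=np.array([.966,-.259]);ey=np.array([.259,.966])
for nm,c,(x0,y0,x1,y1),s in (("a",a,(190,110,260,200),8),("b",b,(220,150,290,220),8)):
    im=cv2.resize(c["image"][y0:y1,x0:x1,::-1],None,fx=s,fy=s,interpolation=cv2.INTER_CUBIC)
    def dot(x,y,z,col):
        w=r+x*ex+y*ey;u,v=P(c,(w[0],w[1],z)); cv2.circle(im,(int((u-x0+.5)*s),int((v-y0+.5)*s)),3,col,-1)
    for x in(-.0475,.0475):
        for y in (-.102,.102): dot(x,y,0,(0,0,255))
    for sgn in (1,-1):
        for th in np.arange(0,6.28,.3):
            X=.0315*np.cos(th);Y=.0315*np.sin(th)
            dot(-.0405+X*.866,sgn*.06+Y,.036+.0701+X*.5,(0,160,0))
    cv2.imwrite(f"pics/ov_{nm}.png",im)
A=cv2.imread("pics/ov_a.png");B=cv2.imread("pics/ov_b.png");h=max(A.shape[0],B.shape[0])
A,B=[np.vstack([q,np.zeros((h-q.shape[0],q.shape[1],3),np.uint8)]) for q in (A,B)]
o=np.hstack([A,B]);cv2.imwrite("pics/ov1.png",cv2.resize(o,(790,int(o.shape[0]*790/o.shape[1]))))
E
```

```text
a 170 219.1 155.4 [11.2 18.5] 52 [0.4476 0.2671 0.106 ]
a 170 244.9 158.8 [ 2.5 55.3] 1 [0.5268 0.2283 0.106 ]
a 170 237.3 157.7 [11.5 39.8] 5 [0.5038 0.2402 0.106 ]
a 170 221.0 132.2 [ 9.9 17.4] 53 [0.4768 0.383  0.106 ]
a 170 236.5 121.4 [ 4.3 19.1] 85 [0.543  0.4278 0.106 ]
a 180 219.0 155.4 [10.6 18.1] 51 [0.4472 0.2673 0.106 ]
a 180 245.0 157.7 [ 2.  48.7] 1 [0.5283 0.2335 0.106 ]
a 180 237.4 157.6 [10.5 39. ] 5 [0.5041 0.2405 0.106 ]
a 180 220.9 132.2 [ 9.3 17. ] 52 [0.4764 0.3832 0.106 ]
a 190 218.9 155.4 [10.1 17.7] 51 [0.447  0.2674 0.106 ]
a 190 237.6 156.6 [ 9.5 36.2] 4 [0.5059 0.245  0.106 ]
a 190 220.8 132.2 [ 8.8 16.5] 52 [0.4762 0.3834 0.106 ]
a 200 218.9 155.4 [ 9.6 17.1] 50 [0.4468 0.2675 0.106 ]
a 200 220.7 132.2 [ 8.2 15.9] 51 [0.4758 0.3835 0.106 ]
b 170 265.3 200.4 [ 4.8 20.9] 3 [0.4951 0.0544 0.106 ]
b 170 258.3 191.0 [ 7.8 23.8] 24 [0.4873 0.1418 0.106 ]
b 170 242.3 179.2 [ 5.8 17.4] 61 [0.45   0.2721 0.106 ]
b 170 255.3 168.3 [ 9.1 30.8] 83 [0.5178 0.388  0.106 ]
b 180 259.5 189.4 [ 5.9 20.1] 13 [0.4941 0.1558 0.106 ]
b 180 241.7 179.3 [ 4.7 17. ] 58 [0.4475 0.2717 0.106 ]
b 180 253.0 168.6 [ 8.4 27. ] 81 [0.5083 0.3867 0.106 ]
b 190 259.6 189.5 [ 5.2 18.7] 13 [0.4941 0.1542 0.106 ]
b 190 241.5 179.4 [ 4.2 16.5] 58 [0.4467 0.2713 0.106 ]
b 190 245.4 168.7 [ 3.7 15.4] 58 [0.4785 0.3922 0.106 ]
b 200 241.3 179.4 [ 3.8 15.9] 58 [0.446  0.2708 0.106 ]
tray [[242, 288], [227, 337], [283, 350], [293, 298]] [[0.418, -0.18, 0.012], [0.349, -0.305, 0.012], [0.478, -0.374, 0.012], [0.545, -0.246, 0.012]] [ 0.4474 -0.2761  0.012 ]
tray [[234, 295], [292, 307], [305, 273], [253, 266]] [[0.348, -0.3, 0.012], [0.476, -0.375, 0.012], [0.546, -0.242, 0.012], [0.415, -0.178, 0.012]] [ 0.4464 -0.2739  0.012 ]
```

View pics/ov1.png

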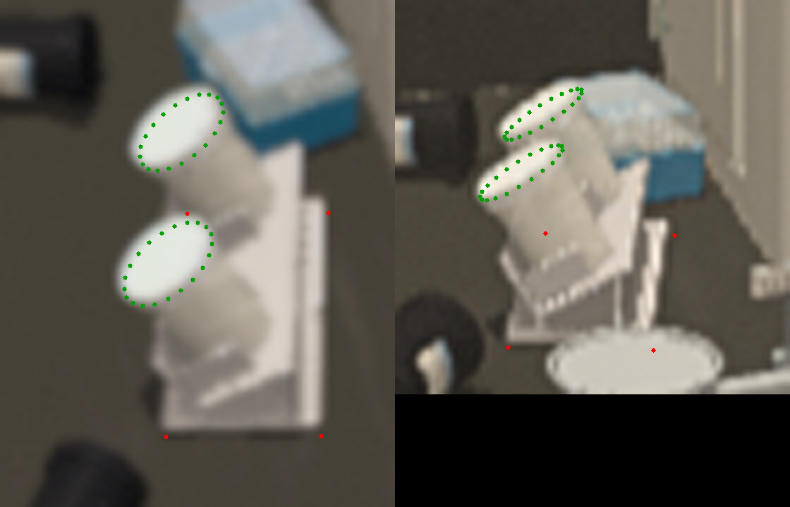

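```bash
python3 - <<'E'
from cell import env
from h import *
a=env.read_camera("scene");b=env.read_camera("side")
for nm,c,bx in (("a",a,(228,202,264,238)),("a",a,(290,182,328,215)),("b",b,(245,203,281,226)),("b",b,(300,190,340,215))):
    x0,y0,x1,y1=bx
    g=cv2.resize(c["image"][y0:y1,x0:x1].min(2),None,fx=8,fy=8,interpolation=cv2.INTER_CUBIC)
    for t in (120,140,160):
        m=((g>t)*255).astype(np.uint8); m=cv2.morphologyEx(m,cv2.MORPH_OPEN,np.ones((60,60)))
        cs,_=cv2.findContours(m,0,1)
        for k in cs:
            if cv2.contourArea(k)>9000:
                e=cv2.fitEllipse(k); u,v=x0+e[0][0]/8-.44,y0+e[0][1]/8-.44
                print(nm,t,round(u,1),round(v,1),np.round(np.array(e[1])/8,1),round(e[2]),onz(c,u,v,.082).round(4))
for s in ((.0475),): pass
E
```

```text
a 120 246.8 219.0 [26.  33.9] 90 [ 4.771e-01 -3.000e-04  8.200e-02]
a 140 246.9 219.1 [25.2 33.2] 90 [ 0.4773 -0.0006  0.082 ]
a 160 246.5 219.2 [24.5 30.7] 88 [ 0.4761 -0.0006  0.082 ]
a 120 308.2 196.6 [23.7 31.2] 96 [0.6823 0.0351 0.082 ]
a 140 308.2 196.6 [22.9 30.4] 97 [0.6823 0.035  0.082 ]
a 160 308.2 196.8 [21.8 29.2] 97 [0.6821 0.0345 0.082 ]
b 120 261.9 214.4 [14.1 29. ] 90 [0.4742 0.0017 0.082 ]
b 140 262.2 214.5 [13.1 27.3] 89 [0.4749 0.0013 0.082 ]
b 160 262.0 214.5 [12.1 24.3] 90 [0.4741 0.0013 0.082 ]
b 120 321.5 199.3 [21.6 41.8] 100 [0.6928 0.0785 0.082 ]
b 140 322.3 204.6 [11.8 24.1] 92 [0.6814 0.0352 0.082 ]
b 140 311.0 193.6 [ 8.9 35. ] 87 [0.6733 0.1369 0.082 ]
b 160 322.3 204.8 [10.7 21.9] 93 [0.6808 0.0337 0.082 ]
```

```bash
cat >> h.py <<'E'
EY=np.array([.25,.968,0]);EY/=np.linalg.norm(EY);EX=np.array([EY[1],-EY[0],0])
AX=np.array([0,0,.8660])-.5*EX
def plan(pos,ydir,zdir=EY):
    """shift (40mm units) and rotvec (10deg units) from the current measured pose"""
    from cell import env
    o=env.get_obs(); R0=Ro.from_euler('xyz',o["tool_rot"],degrees=True)
    y=np.array(ydir,float);z=np.array(zdir,float);R=Ro.from_matrix(np.array([np.cross(y,z),y,z]).T)
    w=(R*R0.inv()).as_rotvec(degrees=True)
    print("t",round(o["time_s"],2),"pos",o["tool_pos"].round(4),"shift u",((np.array(pos)-o["tool_pos"])/.04).round(3),"rot u",(w/10).round(3),"F",o["force"].round(2),"grip",round(o["grip_width"],4))
    print("q",o["qpos"].round(1))
E
python3 - <<'E'
from h import *
L=np.array([.477,.3855,.106]); print(AX); plan(L+.0545*AX,-AX)
plan(L-.0255*AX,-AX)
E
```

```text
[-0.48411523  0.12502976  0.866     ]
t 0.55 pos [0.2512 0.5995 0.2226] shift u [ 4.985 -5.179 -1.734] rot u [-0.958 -2.845  0.806] F [-0.13  0.55  0.68] grip 0.0869
q [-66.5  18.4  -4.   83.1   1.3  78.5  -3.3]
t 0.55 pos [0.2512 0.5995 0.2226] shift u [ 5.953 -5.429 -3.466] rot u [-0.958 -2.845  0.806] F [-0.13  0.55  0.68] grip 0.0869
q [-66.5  18.4  -4.   83.1   1.3  78.5  -3.3]
```

```bash
python3 -m pendant '[0.5,-0.5,-0.1,-0.1,-0.3,0.08,87, 0.5,-0.5,-0.1,-0.1,-0.3,0.08,87, 0.5,-0.5,-0.1,-0.1,-0.3,0.08,87, 0.5,-0.5,-0.1,-0.1,-0.3,0.08,87, 0.5,-0.5,-0.1,-0.1,-0.3,0.08,87, 0.5,-0.5,-0.1,-0.1,-0.3,0.08,87, 0.5,-0.5,-0.1,-0.1,-0.3,0.08,87, 0.5,-0.5,-0.1,-0.1,-0.3,0.08,87, 0.5,-0.5,-0.1,-0.1,-0.3,0.08,87, 0,0,0,0,0,0,87]'
python3 - <<'E'
from h import *
L=np.array([.477,.3855,.106]); plan(L+.0545*AX,-AX)
from cell import env
for n,bx in (("scene",(160,60,320,180)),("side",(160,90,320,210))):
    crop(env.read_camera(n),*bx,5,f"pics/{n}2.png")
E
```

```text
time_s: 1.8
tool_pos: [0.4315, 0.4176, 0.1859]
tool_rot: [-89.8, -28.4, -15.5]
force: [-0.3, 0.6, -0.4]
grip_width: 0.0875
t 1.8 pos [0.4315 0.4176 0.1859] shift u [ 0.479 -0.633 -0.818] rot u [-0.06  -0.148  0.095] F [-0.3   0.63 -0.4 ] grip 0.0875
q [-65.1   7.4   1.9 106.   30.9  64.   -1.9]
```

View pics/scene2.png

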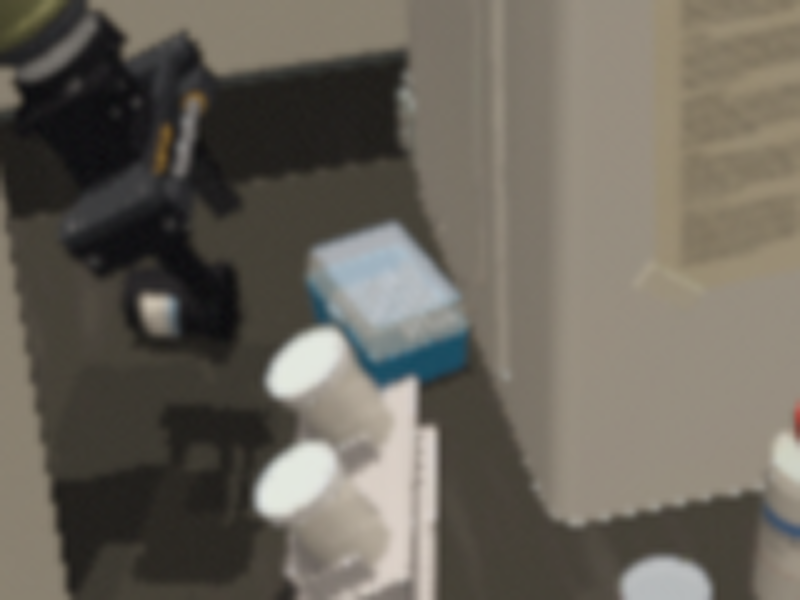

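```bash
python3 -m pendant '[0.16,-0.21,-0.27,-0.02,-0.05,0.03,87, 0.16,-0.21,-0.27,-0.02,-0.05,0.03,87, 0.16,-0.21,-0.27,-0.02,-0.05,0.03,87, 0,0,0,0,0,0,87]'
python3 - <<'E'
from h import *
L=np.array([.477,.3855,.106]); plan(L+.0545*AX,-AX); plan(L-.0255*AX,-AX)
from cell import env
c=env.read_camera("wrist");cv2.imwrite("pics/w3.png",c["image"][:,:,::-1])
o=env.get_obs(); print(P(c,L),P(c,o["tool_pos"]))
E
```

```text
time_s: 2.4
tool_pos: [0.4505, 0.3922, 0.1525]
tool_rot: [-90.1, -30.0, -14.4]
force: [-0.4, 0.3, 1.2]
grip_width: 0.0869
t 2.4 pos [0.4505 0.3922 0.1525] shift u [0.003 0.002 0.018] rot u [ 0.008 -0.     0.001] F [-0.39  0.34  1.25] grip 0.0869
q [-63.9   7.6   3.  110.5  34.   58.7  -2.7]
t 2.4 pos [0.4505 0.3922 0.1525] shift u [ 0.971 -0.248 -1.714] rot u [ 0.008 -0.     0.001] F [-0.39  0.34  1.25] grip 0.0869
q [-63.9   7.6   3.  110.5  34.   58.7  -2.7]
[256.87385637 212.22374514] [258.53635765 248.72803337]
```

View pics/w3.png

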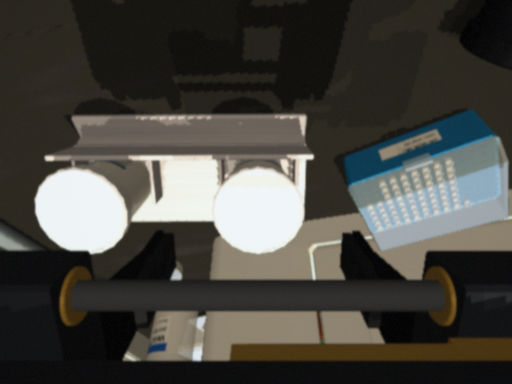

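```bash
python3 -m pendant '[0.16,-0.04,-0.28,0,0,0,87, 0.16,-0.04,-0.28,0,0,0,87, 0.16,-0.04,-0.28,0,0,0,87, 0.16,-0.04,-0.28,0,0,0,87, 0.16,-0.04,-0.28,0,0,0,87, 0.16,-0.04,-0.28,0,0,0,87, 0,0,0,0,0,0,87]'
python3 - <<'E'
from h import *
L=np.array([.477,.3855,.106]);  plan(L-.0255*AX,-AX)
from cell import env
c=env.read_camera("wrist");cv2.imwrite("pics/w4.png",c["image"][:,:,::-1])
E
```

```text
time_s: 3.32
tool_pos: [0.489, 0.3836, 0.0857]
tool_rot: [-90.0, -30.0, -14.5]
force: [0.2, -0.8, 0.2]
grip_width: 0.0871
t 3.33 pos [0.489  0.3836 0.0857] shift u [ 0.009 -0.032 -0.045] rot u [ 0.002  0.002 -0.002] F [ 0.15 -0.78  0.22] grip 0.0871
q [-61.6  13.8   5.  111.9  36.4  50.1  -4. ]
```

View pics/w4.png

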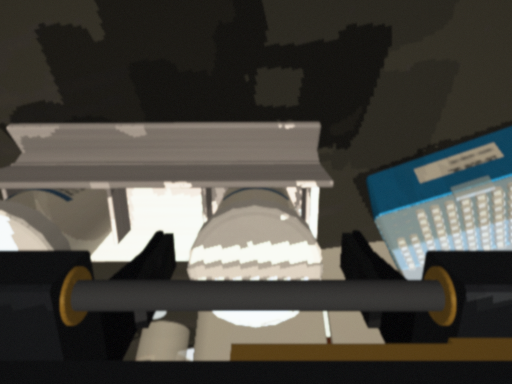

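```bash
python3 -m pendant '[0,0,-0.02,0,0,0,55, 0,0,0,0,0,0,55, 0,0,0,0,0,0,55, 0,0,0,0,0,0,55, 0,0,0,0,0,0,55, 0,0,0,0,0,0,55]' 30; python3 -m pendant '[-0.1,0.025,0.18,0,0,0,55, -0.1,0.025,0.18,0,0,0,55, -0.1,0.025,0.18,0,0,0,55, -0.1,0.025,0.18,0,0,0,55, 0,0,0,0,0,0,55, 0,0,0,0,0,0,55]'
python3 - <<'E'
from h import *
plan((.4758,.2,.25),(0,0,-1))
E
```

```text
time_s: 4.12
tool_pos: [0.4888, 0.3846, 0.0865]
tool_rot: [-89.9, -30.1, -14.5]
force: [-3.2, -1.6, 3.4]
grip_width: 0.0617
time_s: 4.88
tool_pos: [0.4728, 0.3887, 0.1149]
tool_rot: [-89.9, -30.0, -14.5]
force: [0.4, 0.8, -0.4]
grip_width: 0.0619
t 4.88 pos [0.4728 0.3887 0.1149] shift u [ 0.076 -4.717  3.377] rot u [ 0.739  2.912 -0.005] F [ 0.45  0.77 -0.43] grip 0.0619
q [-62.6  11.    4.2 111.4  35.4  53.6  -3.4]
```

```bash
python3 -m pendant '[-0.2,0.05,0.35,0,0,0,55, -0.2,0.05,0.35,0,0,0,55, -0.2,0.05,0.35,0,0,0,55, -0.2,0.05,0.35,0,0,0,55, 0,0,0,0,0,0,55, 0,0,0,0,0,0,55]'
python3 - <<'E'
from h import *
plan((.4758,.2,.25),(0,0,-1))
from cell import env
import numpy as np
f=[env.get_obs()["force"]]
for n,bx in (("scene",(160,60,320,180)),("side",(160,90,320,210))):
    crop(env.read_camera(n),*bx,5,f"pics/{n}5.png");f.append(env.get_obs()["force"])
for i in range(6): env.read_camera("wrist");f.append(env.get_obs()["force"])
print(np.mean(f,0),np.std(f,0))
E
```

```text
time_s: 5.62
tool_pos: [0.4408, 0.3964, 0.1708]
tool_rot: [-89.9, -30.0, -14.5]
force: [0.4, -0.1, -1.6]
grip_width: 0.0617
t 5.62 pos [0.4408 0.3964 0.1708] shift u [ 0.875 -4.911  1.98 ] rot u [ 0.742  2.911 -0.005] F [ 0.41 -0.14 -1.62] grip 0.0617
q [-64.6   6.3   2.4 109.7  33.5  60.9  -2.5]
[ 0.00594329  0.04689247 -1.94878599] [0.60661045 0.15823681 0.33039464]
```

View pics/side5.png

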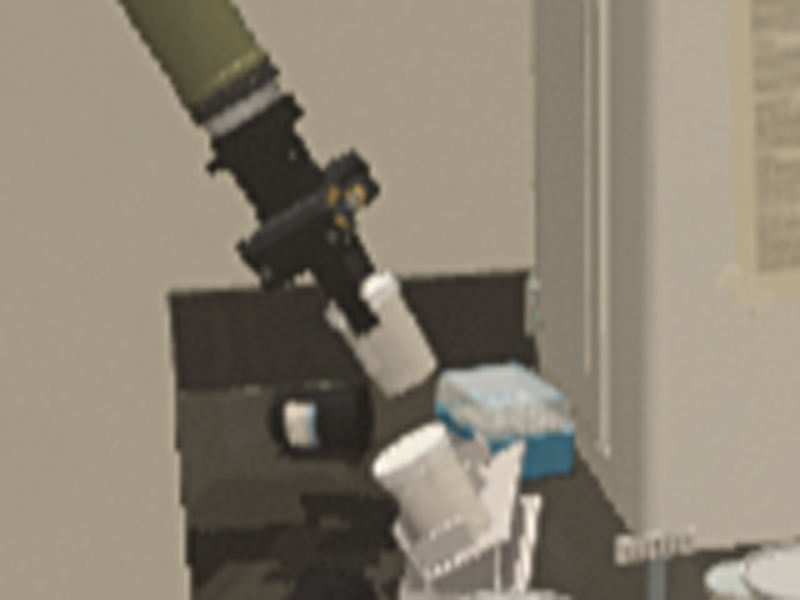

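```bash
python3 - <<'E'
from h import *
from cell import env
a=env.read_camera("scene");b=env.read_camera("side")
print("base",onz(a,320,183,0),onz(b,336,211,0))
print("cap",tri([a,b],[(324.5,145),(337,168)]), "tube top",tri([a,b],[(326,135),(338,153)]))
w=(.682,.035,.25)
plan(w,(0,0,-1))
E
```

```text
base [0.77259194 0.14950015 0.        ] [0.77399053 0.14883407 0.        ]
cap [0.77719874 0.16855238 0.15827502] tube top [0.76827024 0.14722805 0.21971592]
t 6.12 pos [0.4409 0.3966 0.1709] shift u [ 6.028 -9.04   1.979] rot u [ 0.741  2.912 -0.005] F [-0.68  0.11 -2.3 ] grip 0.062
q [-64.6   6.3   2.4 109.7  33.5  60.9  -2.5]
```

```bash
python3 -m pendant '[0.1,0,0.4,0.074,0.291,0,55, 0.1,0,0.4,0.074,0.291,0,55, 0.1,-0.1,0.4,0.074,0.291,0,55, 0.1,-0.2,0.4,0.074,0.291,0,55, 0.1,-0.4,0.4,0.074,0.291,0,55, 0.1,-0.5,0,0.074,0.291,0,55, 0.1,-0.5,0,0.074,0.291,0,55, 0.1,-0.5,0,0.074,0.291,0,55, 0.2,-0.6,0,0.074,0.291,0,55, 0.3,-0.6,0,0.074,0.291,0,55]' && python3 -m pendant '[0.4,-0.6,0,0,0,0,55, 0.4,-0.6,0,0,0,0,55, 0.5,-0.6,0,0,0,0,55, 0.5,-0.6,0,0,0,0,55, 0.5,-0.6,0,0,0,0,55, 0.5,-0.6,0,0,0,0,55, 0.5,-0.6,0,0,0,0,55, 0.5,-0.6,0,0,0,0,55, 0.4,-0.3,0,0,0,0,55, 0,0,0,0,0,0,55]'
python3 - <<'E'
from h import *
plan((.682,.035,.20),(0,0,-1))
E
```

```text
time_s: 7.38
tool_pos: [0.493, 0.2599, 0.2512]
tool_rot: [-90.0, 0.0, -14.4]
force: [0.1, -0.6, -2.1]
grip_width: 0.0619
time_s: 8.62
tool_pos: [0.6614, 0.0547, 0.2504]
tool_rot: [-90.1, -0.0, -14.6]
force: [-0.3, 0.4, -3.0]
grip_width: 0.0621
t 8.62 pos [0.6614 0.0547 0.2504] shift u [ 0.516 -0.493 -1.261] rot u [ 0.009 -0.     0.01 ] F [-0.27  0.38 -3.05] grip 0.0621
q [-26.   20.3  25.2  79.5  -8.5  82.1  74.4]
```

```bash
python3 -m pendant '[0.26,-0.25,-0.5,0,0,0,55, 0.26,-0.25,-0.5,0,0,0,55, 0,0,-0.5,0,0,0,55, 0,0,-0.2,0,0,0,55, 0,0,0,0,0,0,55, 0,0,0,0,0,0,55]'
python3 - <<'E'
from h import *
plan((.682,.035,.137),(0,0,-1))
from cell import env
for n,bx in (("scene",(230,110,370,240)),("side",(240,120,380,230))):
    c=env.read_camera(n);crop(c,*bx,4,f"pics/{n}6.png")
A=cv2.imread("pics/scene6.png")[:440,:390];B=cv2.imread("pics/side6.png")[:440,150:540]
cv2.imwrite("pics/p6.png",np.hstack([A,B]))
E
```

```text
time_s: 9.38
tool_pos: [0.682, 0.0372, 0.1839]
tool_rot: [-89.9, -0.1, -14.4]
force: [0.2, 0.3, -1.0]
grip_width: 0.0621
t 9.38 pos [0.682  0.0372 0.1839] shift u [-1.000e-03 -5.400e-02 -1.174e+00] rot u [-0.004  0.011 -0.008] F [ 0.24  0.35 -0.97] grip 0.0621
q [-23.7  24.5  25.   81.9 -10.4  75.8  77.4]
```

View pics/p6.png

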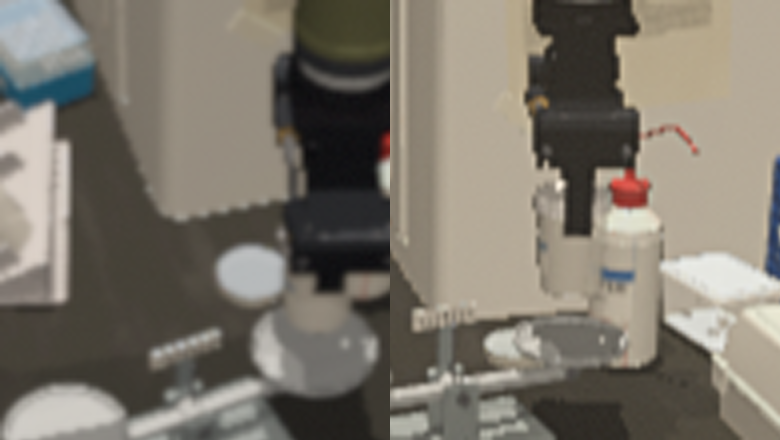

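```bash
python3 -m pendant '[0,-0.05,-0.3,0,0,0,55, 0,0,-0.3,0,0,0,55, 0,0,-0.3,0,0,0,55, 0,0,-0.1,0,0,0,55, 0,0,-0.1,0,0,0,55, 0,0,-0.1,0,0,0,55,0,0,-0.1,0,0,0,55,0,0,0,0,0,0,55,0,0,0,0,0,0,55]'
python3 - <<'E'
from h import *
plan((.682,.035,.127),(0,0,-1))
from cell import env
f=[]
for n,bx in (("scene",(220,110,360,240)),("side",(240,120,380,230))):
    c=env.read_camera(n);crop(c,*bx,4,f"pics/{n}7.png");f.append(env.get_obs()["force"][2])
for i in range(4): env.read_camera("wrist");f.append(env.get_obs()["force"][2])
print(np.round(f,2))
A=cv2.imread("pics/scene7.png")[:440,:390];B=cv2.imread("pics/side7.png")[:440,0:400]
cv2.imwrite("pics/p7.png",np.hstack([A,B]))
E
```

```text
time_s: 10.6
tool_pos: [0.6817, 0.0347, 0.1311]
tool_rot: [-90.0, -0.0, -14.4]
force: [-0.4, 0.5, -2.4]
grip_width: 0.0615
t 10.6 pos [0.6817 0.0347 0.1311] shift u [ 0.007  0.007 -0.104] rot u [-0.002  0.004 -0.005] F [-0.36  0.47 -2.45] grip 0.0615
q [-23.3  26.5  24.5  85.3 -11.3  70.6  78.3]
[-1.4  -2.03 -1.95 -1.29 -1.72 -1.57]
```

View pics/p7.png

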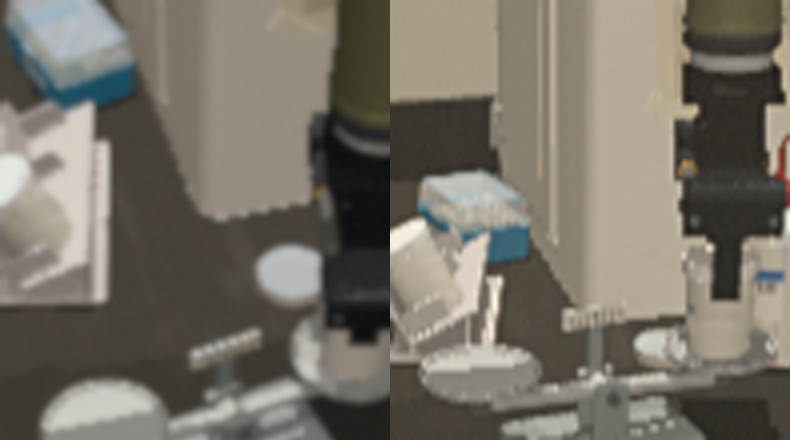

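```bash
python3 -m pendant '[0,0,-0.05,0,0,0,55, 0,0,-0.05,0,0,0,55,0,0,0,0,0,0,55,0,0,0,0,0,0,55]'; python3 -m pendant '[0,0,-0.05,0,0,0,55,0,0,0,0,0,0,55,0,0,0,0,0,0,55]';python3 -m pendant '[0,0,-0.05,0,0,0,55,0,0,0,0,0,0,55,0,0,0,0,0,0,55]'
```

```text
time_s: 11.4
tool_pos: [0.6816, 0.0347, 0.1269]
tool_rot: [-90.0, -0.0, -14.4]
force: [0.0, -0.1, -1.8]
grip_width: 0.062
time_s: 11.78
tool_pos: [0.6822, 0.0345, 0.1259]
tool_rot: [-89.9, -0.1, -14.4]
force: [-0.0, -1.3, 4.2]
grip_width: 0.0617
time_s: 12.15
tool_pos: [0.6828, 0.0343, 0.1258]
tool_rot: [-89.9, -0.2, -14.5]
force: [-1.6, -0.3, 10.7]
grip_width: 0.0617
```

```bash
python3 -m pendant '[0,0,0.08,0,0,0,55,0,0,0,0,0,0,66,0,0,0,0,0,0,70,0,0,0,0,0,0,80,0,0,0,0,0,0,87,0,0,0,0,0,0,87,0,0,0,0,0,0,87]'
python3 - <<'E'
from h import *
plan((.682,.035,.26),(0,0,-1))
from cell import env
for n,bx in (("scene",(220,110,360,240)),("side",(240,120,380,230))):
    c=env.read_camera(n);crop(c,*bx,4,f"pics/{n}8.png")
A=cv2.imread("pics/scene8.png")[:440,100:490];B=cv2.imread("pics/side8.png")[:440,100:500]
cv2.imwrite("pics/p8.png",np.hstack([A,B]))
E
```

```text
time_s: 13.02
tool_pos: [0.6816, 0.0347, 0.1262]
tool_rot: [-90.0, -0.0, -14.4]
force: [-0.0, 0.3, -0.2]
grip_width: 0.0862
t 13.03 pos [0.6816 0.0347 0.1262] shift u [0.009 0.008 3.346] rot u [-0.002  0.003 -0.005] F [-0.03  0.31 -0.24] grip 0.0862
q [-23.2  26.7  24.4  85.6 -11.4  70.1  78.3]
```

View pics/p8.png

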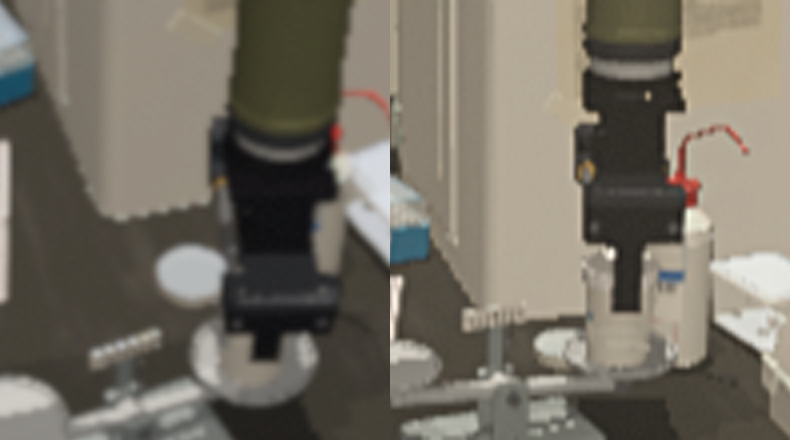

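```bash
python3 -m pendant '[0,0,0.15,0,0,0,87,0,0,0.25,0,0,0,87,0,0,0.4,0,0,0,87,0,0,0.5,0,0,0,87,0,0,0.6,0,0,0,87,0,0,0.6,0,0,0,87,0,0,0.5,0,0,0,87,0,0,0.3,0,0,0,87,0,0,0,0,0,0,87]'
python3 - <<'E'
from h import *
from cell import env
L=np.array([.4472,.2692,.106]); plan(L+.0545*AX,-AX)
for n,bx in (("scene",(220,130,360,240)),("side",(240,150,380,250))):
    c=env.read_camera(n);crop(c,*bx,4,f"pics/{n}9.png")
A=cv2.imread("pics/scene9.png")[:400,:400];B=cv2.imread("pics/side9.png")[:400,50:450]
cv2.imwrite("pics/p9.png",np.hstack([A,B]))
E
```

```text
time_s: 14.25
tool_pos: [0.6821, 0.0346, 0.2593]
tool_rot: [-89.9, -0.1, -14.4]
force: [0.9, -0.4, -0.2]
grip_width: 0.0868
t 14.25 pos [0.6821 0.0346 0.2593] shift u [-6.532  6.034 -2.652] rot u [-0.752 -2.893 -0.006] F [ 0.94 -0.43 -0.16] grip 0.0868
q [-23.6  22.7  25.7  75.6  -9.7  83.7  77. ]
```

View pics/p9.png

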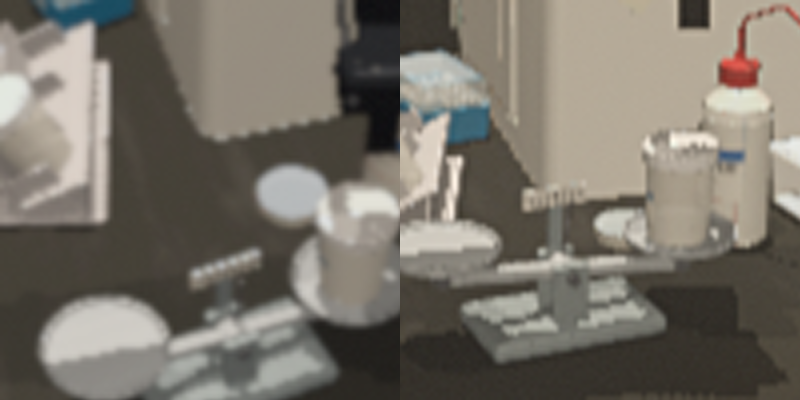

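```bash
python3 -m pendant '[-0.6,0.55,0,0,0,0,87,-0.6,0.55,0,0,0,0,87,-0.6,0.55,0,-0.075,-0.29,0,87,-0.6,0.55,0,-0.075,-0.29,0,87,-0.6,0.55,0,-0.075,-0.29,0,87,-0.6,0.55,0,-0.075,-0.29,0,87,-0.6,0.55,0,-0.075,-0.29,0,87,-0.6,0.55,0,-0.075,-0.29,0,87,-0.6,0.55,0,-0.075,-0.29,0,87,-0.6,0.55,0,-0.075,-0.29,0,87]'; python3 -m pendant '[-0.2,0.2,-0.3,-0.075,-0.29,0,87,-0.2,0.2,-0.5,-0.075,-0.29,0,87,-0.1,0.1,-0.6,0,0,0,87,0,0,-0.6,0,0,0,87,0,0,-0.4,0,0,0,87,0,0,0,0,0,0,87]'
python3 - <<'E'
from h import *
from cell import env
L=np.array([.4472,.2692,.106]); plan(L+.0545*AX,-AX)
E
```

```text
time_s: 15.6
tool_pos: [0.4402, 0.255, 0.2573]
tool_rot: [-90.1, -24.0, -14.4]
force: [-0.4, 0.4, -0.0]
grip_width: 0.087
time_s: 16.35
tool_pos: [0.4211, 0.2736, 0.1606]
tool_rot: [-90.2, -29.9, -14.3]
force: [0.6, 0.1, -0.1]
grip_width: 0.0871
t 16.35 pos [0.4211 0.2736 0.1606] shift u [-0.006  0.059 -0.185] rot u [ 0.016 -0.014 -0.004] F [ 0.62  0.12 -0.13] grip 0.0871
q [-53.4  -6.7  -2.9 123.8  33.7  57.3   2. ]
```

```bash
python3 -m pendant '[0,0.06,-0.18,0,0,0,87,0,0,0,0,0,0,87]'
python3 - <<'E'
from h import *
from cell import env
L=np.array([.4472,.2692,.106]); plan(L-.0255*AX,-AX)
c=env.read_camera("wrist");cv2.imwrite("pics/w10.png",c["image"][:,:,::-1])
E
```

```text
time_s: 16.6
tool_pos: [0.4217, 0.2774, 0.1551]
tool_rot: [-90.0, -30.0, -14.4]
force: [0.2, 0.7, 0.5]
grip_width: 0.0871
t 16.6 pos [0.4217 0.2774 0.1551] shift u [ 0.946 -0.285 -1.78 ] rot u [-0.001 -0.002 -0.006] F [0.23 0.69 0.47] grip 0.0871
q [-53.5  -6.   -3.1 123.9  34.1  56.6   1.2]
```

View pics/w10.png

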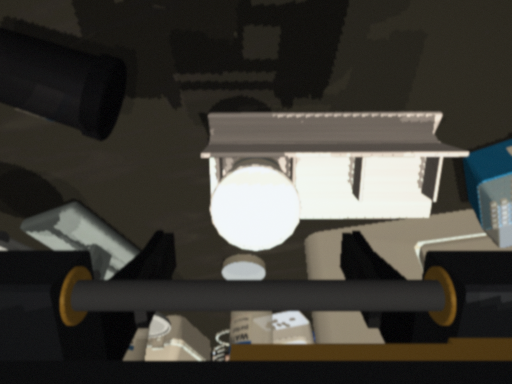

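```bash
python3 -m pendant '[0.16,-0.05,-0.29,0,0,0,87, 0.16,-0.05,-0.29,0,0,0,87, 0.16,-0.05,-0.29,0,0,0,87, 0.16,-0.05,-0.29,0,0,0,87, 0.16,-0.05,-0.29,0,0,0,87, 0.15,-0.05,-0.29,0,0,0,87, 0,0,0,0,0,0,87]'
python3 - <<'E'
from h import *
from cell import env
L=np.array([.4472,.2692,.106]); plan(L-.0255*AX,-AX)
c=env.read_camera("wrist");cv2.imwrite("pics/w11.png",c["image"][:,:,::-1])
E
```

```text
time_s: 17.52
tool_pos: [0.4595, 0.2641, 0.0841]
tool_rot: [-90.2, -29.9, -14.4]
force: [-0.0, 0.8, -0.1]
grip_width: 0.087
t 17.52 pos [0.4595 0.2641 0.0841] shift u [ 0.     0.048 -0.005] rot u [ 0.011 -0.011  0.   ] F [-0.04  0.84 -0.15] grip 0.087
q [-51.    1.5  -0.4 126.2  39.1  46.4  -1.9]
```

View pics/w11.png

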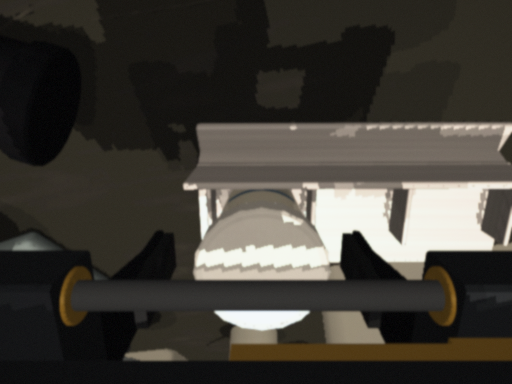

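```bash
python3 -m pendant '[0,0.03,0,0,0,0,55, 0,0,0,0,0,0,55, 0,0,0,0,0,0,55, 0,0,0,0,0,0,55, 0,0,0,0,0,0,55, 0,0,0,0,0,0,55]' 30; python3 -m pendant '[-0.1,0.025,0.18,0,0,0,55, -0.1,0.025,0.18,0,0,0,55, -0.1,0.025,0.18,0,0,0,55, -0.15,0.04,0.27,0,0,0,55, -0.2,0.05,0.35,0,0,0,55, -0.2,0.05,0.35,0,0,0,55, -0.2,0.05,0.35,0,0,0,55, 0,0,0.3,0.074,0.291,0,55,0,0,0.3,0.074,0.291,0,55,0,0,0.3,0.074,0.291,0,55]'
python3 - <<'E'
from h import *
plan((.4758,.001,.25),(0,0,-1))
E
```

```text
time_s: 18.32
tool_pos: [0.4597, 0.2665, 0.0857]
tool_rot: [-90.0, -30.0, -14.4]
force: [-2.0, -0.7, 3.6]
grip_width: 0.0621
time_s: 19.58
tool_pos: [0.4171, 0.2772, 0.197]
tool_rot: [-90.0, -20.9, -14.4]
force: [0.3, -0.1, -3.3]
grip_width: 0.0618
t 19.57 pos [0.4171 0.2772 0.197 ] shift u [ 1.468 -6.904  1.326] rot u [ 0.521  2.02  -0.011] F [ 0.33 -0.07 -3.33] grip 0.0618
q [-52.2  -7.4   1.6 117.   21.5  63.   16.4]
```

```bash
python3 -m pendant '[0.2,-0.2,0.3,0.074,0.29,0,55,0.2,-0.5,0.3,0.074,0.29,0,55,0.2,-0.6,0.3,0.074,0.29,0,55,0.2,-0.7,0.2,0.074,0.29,0,55,0.2,-0.7,0,0.074,0.29,0,55,0.2,-0.7,0,0.074,0.29,0,55,0.2,-0.7,0,0.074,0.29,0,55,0.1,-0.7,0,0,0,0,55,0,-0.7,0,0,0,0,55,0,-0.7,0,0,0,0,55]'; python3 -m pendant '[0,-0.5,0,0,0,0,55,0,-0.2,0,0,0,0,55,0,0,0,0,0,0,55,0,0,0,0,0,0,55]'
python3 - <<'E'
from h import *
from cell import env
plan((.4758,.001,.147),(0,0,-1))
f=[]
for n,bx in (("scene",(190,100,330,240)),("side",(200,100,340,240))):
    c=env.read_camera(n);crop(c,*bx,2.8,f"pics/{n}12.png");f.append(env.get_obs()["force"][2])
for i in range(6): env.read_camera("wrist");f.append(env.get_obs()["force"][2])
print(np.mean(f),np.std(f))
A=cv2.imread("pics/scene12.png");B=cv2.imread("pics/side12.png")
cv2.imwrite("pics/p12.png",np.hstack([A,B]))
E
```

```text
time_s: 20.82
tool_pos: [0.4774, 0.0282, 0.2404]
tool_rot: [-90.1, -0.0, -14.3]
force: [0.2, 0.3, -2.5]
grip_width: 0.0616
time_s: 21.32
tool_pos: [0.4776, 0.0021, 0.2399]
tool_rot: [-90.1, -0.0, -14.3]
force: [0.2, 0.2, -2.5]
grip_width: 0.0617
t 21.32 pos [0.4776 0.0021 0.2399] shift u [-0.044 -0.029 -2.321] rot u [ 0.006 -0.001 -0.018] F [ 0.22  0.21 -2.5 ] grip 0.0617
q [-34.5  -4.7  29.6 106.1   2.4  78.   70.2]
-2.2419814747303324 0.5477379607451537
```

View pics/p12.png

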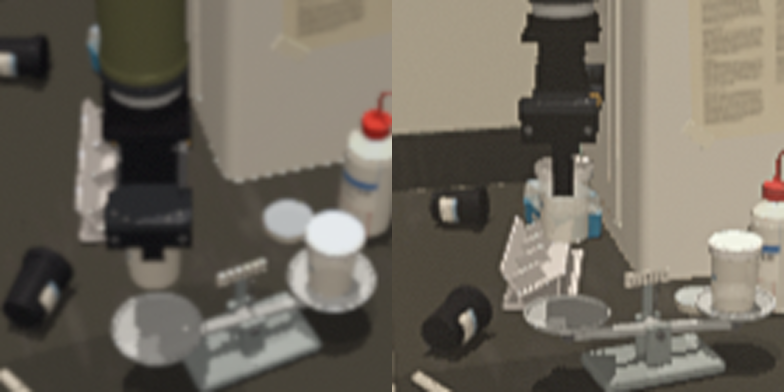

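```bash
python3 -m pendant '[-0.04,-0.03,-0.4,0,0,0,55,0,0,-0.5,0,0,0,55,0,0,-0.5,0,0,0,55,0,0,-0.4,0,0,0,55,0,0,-0.3,0,0,0,55,0,0,-0.1,0,0,0,55,0,0,-0.1,0,0,0,55,0,0,-0.05,0,0,0,55,0,0,-0.05,0,0,0,55]'; python3 -m pendant '[0,0,-0.05,0,0,0,55,0,0,-0.05,0,0,0,55,0,0,-0.05,0,0,0,55,0,0,-0.05,0,0,0,55,0,0,0,0,0,0,55,0,0,0,0,0,0,55]'
python3 - <<'E'
from h import *
from cell import env
plan((.4758,.001,.136),(0,0,-1))
f=[]
for n,bx in (("scene",(190,100,330,240)),("side",(220,150,360,250))):
    c=env.read_camera(n);crop(c,*bx,5.5,f"pics/{n}13.png");f.append(env.get_obs()["force"][2])
for i in range(6): env.read_camera("wrist");f.append(env.get_obs()["force"][2])
print(np.mean(f),np.std(f))
E
```

```text
time_s: 22.85
tool_pos: [0.4766, -0.0003, 0.1443]
tool_rot: [-90.0, -0.1, -14.4]
force: [-0.1, -0.9, -0.2]
grip_width: 0.0616
time_s: 23.6
tool_pos: [0.4761, -0.0002, 0.1358]
tool_rot: [-90.1, -0.0, -14.4]
force: [1.7, 0.6, -0.4]
grip_width: 0.0617
t 23.6 pos [ 4.761e-01 -2.000e-04  1.358e-01] shift u [-0.009  0.03   0.004] rot u [ 0.007  0.001 -0.008] F [ 1.73  0.6  -0.41] grip 0.0617
q [-3.380e+01  1.000e-01  3.090e+01  1.144e+02  0.000e+00  6.550e+01
  7.260e+01]
-0.2956213049903663 0.4817731761553199
```

View pics/side13.png

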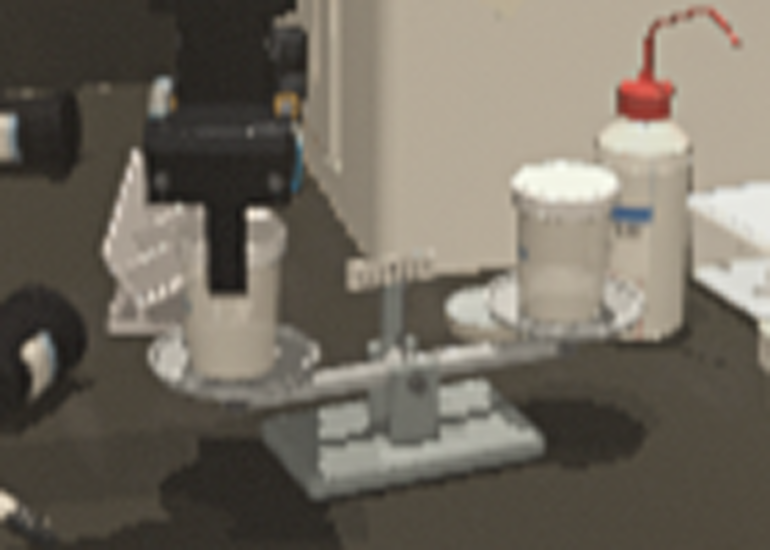

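```bash
python3 -m pendant '[0,0,0,0,0,0,64,0,0,0,0,0,0,68,0,0,0,0,0,0,75,0,0,0,0,0,0,87,0,0,0,0,0,0,87,0,0,0,0,0,0,87]'; python3 -m pendant '[0,0,0.2,0,0,0,87,0,0,0.3,0,0,0,87,0,0,0.5,0,0,0,87,0,0,0.5,0,0,0,87,0,0,0.5,0,0,0,87,0,0,0.5,0,0,0,87,0,0,0.3,0,0,0,87,0,0,0,0,0,0,87,0,0,0,0,0,0,87,0,0,0,0,0,0,87]';  python3 -m pendant '[0,0,0,0,0,0,87,0,0,0,0,0,0,87,0,0,0,0,0,0,87,0,0,0,0,0,0,87,0,0,0,0,0,0,87,0,0,0,0,0,0,87,0,0,0,0,0,0,87,0,0,0,0,0,0,87,0,0,0,0,0,0,87,0,0,0,0,0,0,87]'
python3 - <<'E'
from h import *
from cell import env
c=env.read_camera("side");crop(c,220,150,360,250,5.5,"pics/side14.png")
E
```

```text
time_s: 24.75
tool_pos: [0.476, -0.0003, 0.1358]
tool_rot: [-90.1, -0.0, -14.4]
force: [0.0, 0.8, -0.7]
grip_width: 0.0864
time_s: 26.0
tool_pos: [0.4756, -0.0003, 0.247]
tool_rot: [-90.1, 0.1, -14.4]
force: [0.5, 0.4, -0.4]
grip_width: 0.087
time_s: 27.25
tool_pos: [0.476, -0.0003, 0.2478]
tool_rot: [-90.1, -0.0, -14.4]
force: [0.1, -0.2, 0.6]
grip_width: 0.087
```

View pics/side14.png

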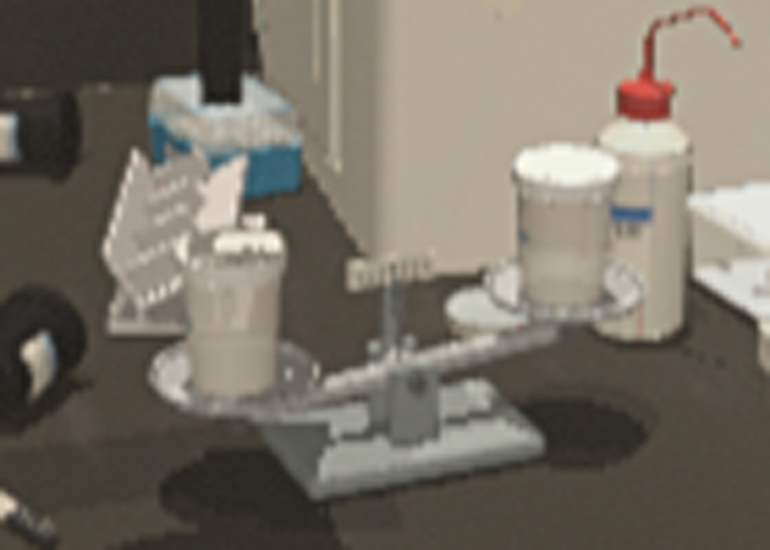

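```bash
for i in 1 2; do python3 -m pendant '[0,0,0,0,0,0,87,0,0,0,0,0,0,87,0,0,0,0,0,0,87,0,0,0,0,0,0,87,0,0,0,0,0,0,87,0,0,0,0,0,0,87,0,0,0,0,0,0,87,0,0,0,0,0,0,87,0,0,0,0,0,0,87,0,0,0,0,0,0,87]'|head -1; done
python3 - <<'E'
from h import *
from cell import env
c=env.read_camera("side");crop(c,220,150,360,250,5.5,"pics/side15.png")
a=cv2.imread("pics/side15.png").astype(int);b=cv2.imread("pics/side14.png").astype(int);print("diff",abs(a-b).mean())
c=env.read_camera("scene");crop(c,220,150,340,250,6,"pics/scene15.png")
plan((.4758,.001,.1258),(0,0,-1))
E
```

```text
time_s: 28.55
time_s: 29.8
diff 0.7333443526170799
t 29.9 pos [ 4.760e-01 -3.000e-04  2.478e-01] shift u [-0.006  0.032 -3.05 ] rot u [ 0.008 -0.    -0.008] F [-0.43  0.    0.5 ] grip 0.087
q [-34.6  -5.2  29.7 105.6   2.7  79.   70.1]
```

View pics/scene15.png

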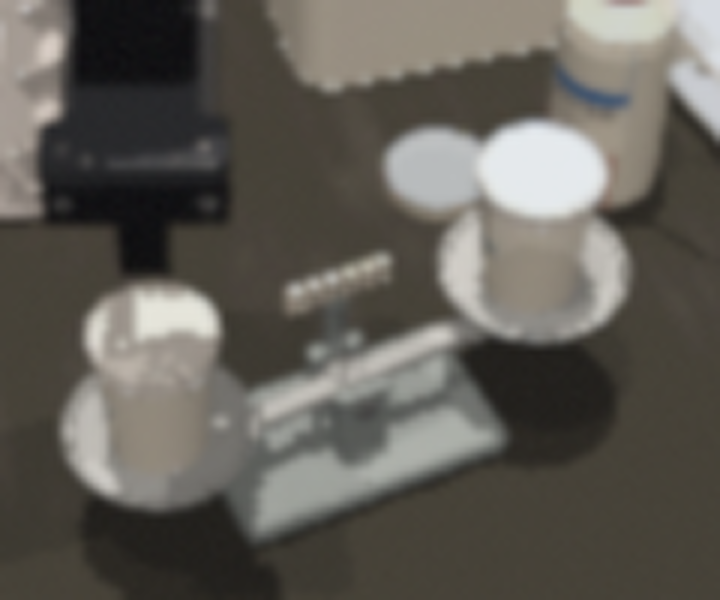

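```bash
python3 - <<'E'
from h import *
from cell import env
a=env.read_camera("scene")
print(onz(a,220+152/6-.42,150+338/6-.42,.1495), onz(a,220+542/6-.42,150+169/6-.42,.1705))
E
python3 -m pendant '[0,0.02,-0.5,0,0,0,87,0,0,-0.5,0,0,0,87,0,0,-0.5,0,0,0,87,0,0,-0.5,0,0,0,87,0,0,-0.4,0,0,0,87,0,0,-0.3,0,0,0,87,0,0,-0.2,0,0,0,87,0,0,-0.1,0,0,0,87,0,0,0,0,0,0,87]'
```

```text
[ 0.47294526 -0.00477985  0.1495    ] [0.67917426 0.03234591 0.1705    ]
time_s: 31.08
tool_pos: [0.4761, 0.0005, 0.1279]
tool_rot: [-90.1, -0.0, -14.4]
force: [0.3, 0.5, -1.1]
grip_width: 0.087
```

```bash
python3 -m pendant '[0,0,-0.02,0,0,0,75,0,0,0,0,0,0,55,0,0,0,0,0,0,55,0,0,0,0,0,0,55,0,0,0,0,0,0,55,0,0,0,0,0,0,55,0,0,0,0,0,0,55]' 30; python3 -m pendant '[0,0,0.06,0,0,0,55,0,0,0.06,0,0,0,55,0,0,0.06,0,0,0,55,0,0,0.06,0,0,0,55,0,0,0.06,0,0,0,55,0,0,0.06,0,0,0,55,0,0,0.06,0,0,0,55,0,0,0.06,0,0,0,55,0,0,0.06,0,0,0,55,0,0,0.06,0,0,0,55]';python3 -m pendant '[0,0,0.2,0,0,0,55,0,0,0.4,0,0,0,55,0,0,0.5,0,0,0,55,0,0,0.5,0,0,0,55,0,0,0.4,0,0,0,55,0,0,0.1,0,0,0,55,0,0,0,0,0,0,55]'
python3 - <<'E'
from h import *
from cell import env
f=[]
for n,bx in (("scene",(190,130,330,240)),("side",(220,130,360,250))):
    c=env.read_camera(n);crop(c,*bx,5,f"pics/{n}16.png");f.append(env.get_obs()["force"][2])
plan((.447,-.275,.25),(0,0,-1))
E
```

```text
time_s: 31.95
tool_pos: [0.4762, 0.0004, 0.1272]
tool_rot: [-90.1, -0.0, -14.4]
force: [-0.4, -0.7, 3.0]
grip_width: 0.0618
time_s: 33.2
tool_pos: [0.4758, 0.0009, 0.1509]
tool_rot: [-90.1, 0.0, -14.4]
force: [0.3, 0.5, -2.0]
grip_width: 0.0621
time_s: 34.08
tool_pos: [0.476, 0.0005, 0.235]
tool_rot: [-90.1, -0.0, -14.4]
force: [0.4, -0.8, -2.6]
grip_width: 0.0618
t 34.17 pos [0.4756 0.0005 0.2343] shift u [-0.714 -6.888  0.393] rot u [ 0.009 -0.008 -0.008] F [-0.31 -0.17 -2.76] grip 0.0619
q [-34.6  -4.8  29.8 106.8   2.5  77.4  70.2]
```

View pics/side16.png

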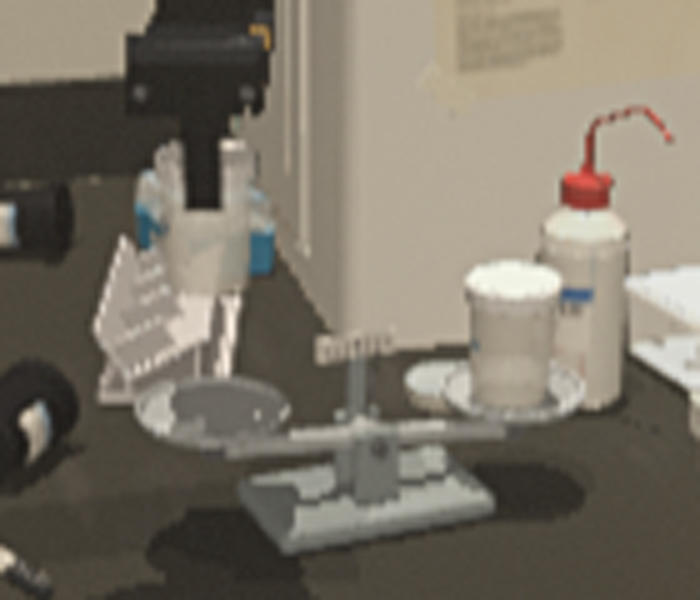

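```bash
python3 -m pendant '[0,-0.4,0,0,0,0,55,0,-0.7,0,0,0,0,55,0,-0.8,0,0,0,0,55,0,-0.8,0,0,0,0,55,-0.1,-0.8,0,0,0,0,55,-0.1,-0.8,0,0,0,0,55,-0.1,-0.8,0,0,0,0,55,-0.15,-0.8,0,0,0,0,55,-0.15,-0.6,0,0,0,0,55,-0.1,-0.4,0,0,0,0,55]'; python3 -m pendant '[0,0,-0.4,0,0,0,55,0,0,-0.5,0,0,0,55,0,0,-0.6,0,0,0,55,0,0,-0.6,0,0,0,55,0,0,-0.6,0,0,0,55,0,0,-0.6,0,0,0,55,0,0,-0.3,0,0,0,55,0,0,0,0,0,0,55]'
python3 - <<'E'
from h import *
from cell import env
c=env.read_camera("scene");crop(c,200,220,340,340,5,"pics/scene17.png")
plan((.447,-.275,.0625),(0,0,-1))
E
```

```text
time_s: 35.42
tool_pos: [0.4464, -0.2782, 0.2347]
tool_rot: [-90.1, 0.0, -14.6]
force: [1.4, 0.1, -2.1]
grip_width: 0.0617
time_s: 36.42
tool_pos: [0.4472, -0.2748, 0.0898]
tool_rot: [-90.1, 0.1, -14.4]
force: [-0.1, -0.4, -1.8]
grip_width: 0.0619
t 36.48 pos [ 0.4479 -0.2753  0.0908] shift u [-0.024  0.008 -0.709] rot u [ 0.008 -0.004 -0.009] F [ 0.25  0.11 -2.29] grip 0.0617
q [-15.1  12.4  48.7 111.2 -10.5  61.  113.6]
```

View pics/scene17.png

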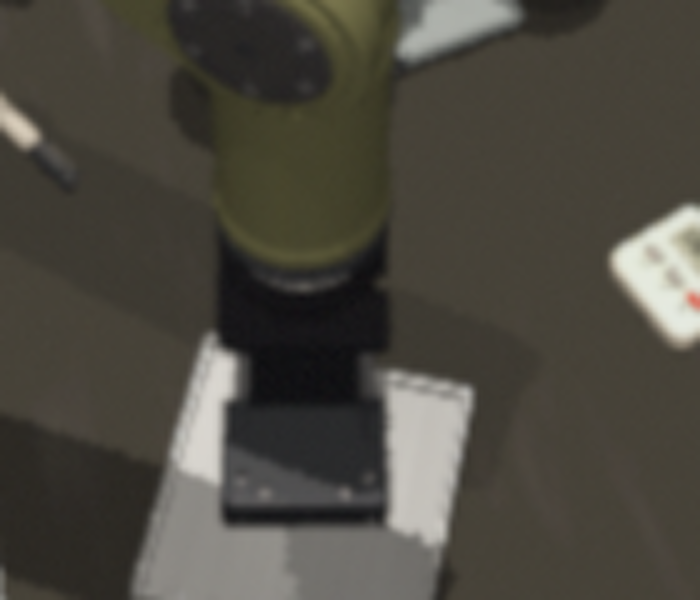

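Over the tray centre. Lowering gently to contact.

```bash
python3 -m pendant '[0,0,-0.2,0,0,0,55,0,0,-0.2,0,0,0,55,0,0,-0.1,0,0,0,55,0,0,-0.06,0,0,0,55,0,0,0,0,0,0,55,0,0,0,0,0,0,55]'; python3 -m pendant '[0,0,-0.06,0,0,0,55,0,0,0,0,0,0,55,0,0,0,0,0,0,55]'; python3 -m pendant '[0,0,-0.05,0,0,0,55,0,0,0,0,0,0,55,0,0,0,0,0,0,55]'
```

```text
time_s: 37.22
tool_pos: [0.4482, -0.2756, 0.0688]
tool_rot: [-90.1, -0.0, -14.4]
force: [-0.0, -0.8, -2.0]
grip_width: 0.0618
time_s: 37.6
tool_pos: [0.448, -0.2755, 0.0662]
tool_rot: [-90.1, -0.0, -14.4]
force: [-0.2, 1.2, -1.8]
grip_width: 0.0617
time_s: 37.98
tool_pos: [0.448, -0.2755, 0.0642]
tool_rot: [-90.1, -0.0, -14.4]
force: [-0.6, -0.7, -1.7]
grip_width: 0.0621
```

```bash
for i in 1 2 3; do python3 -m pendant '[0,0,-0.03,0,0,0,55,0,0,0,0,0,0,55,0,0,0,0,0,0,55]'; done
```

```text
time_s: 38.35
tool_pos: [0.448, -0.2755, 0.063]
tool_rot: [-90.1, -0.0, -14.4]
force: [0.2, 0.4, -3.4]
grip_width: 0.0618
time_s: 38.72
tool_pos: [0.4485, -0.2758, 0.0627]
tool_rot: [-90.1, -0.1, -14.4]
force: [-1.7, 0.4, 5.6]
grip_width: 0.0617
time_s: 39.1
tool_pos: [0.4487, -0.2759, 0.0626]
tool_rot: [-90.0, -0.1, -14.4]
force: [-4.5, 2.7, 14.2]
grip_width: 0.0616
```

Contact. Relax slightly, release, and retreat straight up.

```bash
python3 -m pendant '[0,0,0.05,0,0,0,55,0,0,0,0,0,0,64,0,0,0,0,0,0,68,0,0,0,0,0,0,76,0,0,0,0,0,0,87,0,0,0,0,0,0,87,0,0,0,0,0,0,87]'; python3 -m pendant '[0,0,0.15,0,0,0,87,0,0,0.25,0,0,0,87,0,0,0.5,0,0,0,87,0,0,0.6,0,0,0,87,0,0,0.6,0,0,0,87,0,0,0.6,0,0,0,87,0,0,0.6,0,0,0,87,0,0,0.5,0,0,0,87,-0.1,0.3,0.3,0,0,0,87,0,0,0,0,0,0,87]'
python3 -m pendant '[0.2,0.6,0,0,0,0,87,0.2,0.6,0,0,0,0,87,0.2,0.6,0,0,0,0,87,0,0,0,0,0,0,87,0,0,0,0,0,0,87]'
python3 - <<'E'
from h import *
from cell import env
plan((.447,-.275,.0625),(0,0,-1))
c=env.read_camera("scene");A=c["image"][160:360,190:350,::-1]
d=env.read_camera("side");B=d["image"][150:350,215:375,::-1]
cv2.imwrite("pics/p18.png",cv2.resize(np.hstack([A,B]),None,fx=2.5,fy=2.5,interpolation=cv2.INTER_CUBIC))
E
```

```text
time_s: 39.98
tool_pos: [0.448, -0.2755, 0.0626]
tool_rot: [-90.1, -0.0, -14.4]
force: [0.1, 0.3, -0.5]
grip_width: 0.0861
time_s: 41.22
tool_pos: [0.4447, -0.2633, 0.228]
tool_rot: [-90.0, -0.2, -14.3]
force: [-0.3, -0.3, 0.4]
grip_width: 0.0872
time_s: 41.85
tool_pos: [0.4676, -0.1928, 0.2264]
tool_rot: [-90.1, 0.0, -14.5]
force: [-0.2, -0.9, 0.7]
grip_width: 0.087
t 41.85 pos [ 0.4676 -0.1928  0.2264] shift u [-0.514 -2.056 -4.097] rot u [ 0.012 -0.003 -0.001] F [-0.24 -0.9   0.73] grip 0.087
q [-25.   -0.7  44.5 104.3   0.7  76.2  94.8]
```

View pics/p18.png

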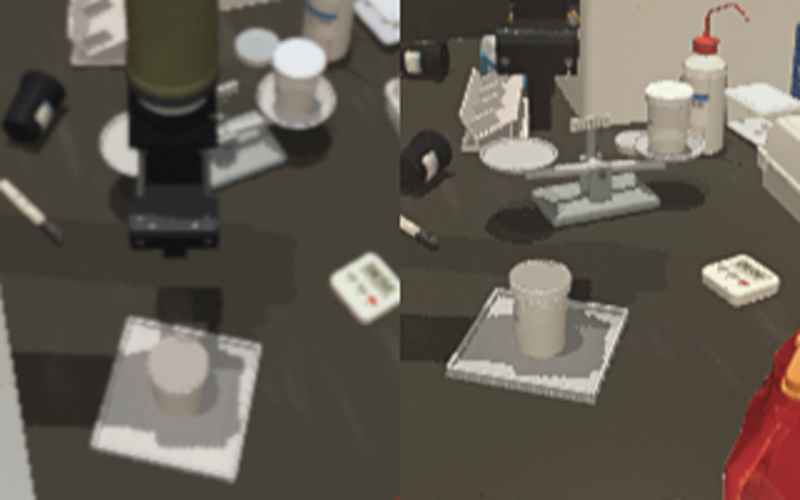

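```bash
python3 -c "
from cell import env
print(env.sign_off())"
```

```text
the job is handed in; nothing more can be done
None
```

I weighed both cups on the balance, put the heavier one in the steel tray, and left the lighter one on its pan. The job was handed in at about 42 s of the 72 s allowed; sign-off reports no verdict.

- **Weighing:** The cup from the rack's far bay went on the pan at (0.68, 0.03) m, and the one from the near bay on the pan at (0.48, 0.00) m. Both stood upright and released. After about 5 s the beam had settled at its stop, with the near-bay cup's pan down, so that cup is the heavier one. The wrist force readings agreed (about 2.2 N against 1.95 N), but their noise is larger than the difference between them, so the beam decided it.
- **Tray:** I lifted the heavier cup slowly so the other pan sank gently. I set the heavier cup down within a few millimetres of the tray's centre, with no drop.
- **Last pictures:** The heavier cup stands upright in the tray and the lighter one upright near the middle of its pan. The petri dish, timer and black look-alikes are untouched. The open gripper is clear of everything.
- **Disagreements:** My first hand-read lid positions were about 6 mm off in y, and I corrected them by fitting ellipses to the lids before gripping. A hand-read check of both cups on the pans came out 3–6 mm from where I had placed them. Both readings were off in the same direction, and still well inside the 22 mm allowed.

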